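# Wipe both faces of a heat-exchanger pack and rack it

### The job

Wipe both broad faces of the tall heat-exchanger pack on the sprung wiper blade, the face with the two brass stubs first and then, after turning the pack round, the plain face: hold the pack upright and about a centimetre above the bench, press the face squarely and gently on the blade so that it gives a few millimetres, and draw it across from the robot's left to its right, from one edge of the face to the other, keeping the blade pressed in. Then stand the pack upright in the free bay of the white rack, fully down on the rubber pad, and let go. Leave the two short packs, the bottle and the cup where they stand, do not let the pack fall over, and do not bump the gauge stand.

Things in the scene. Friction and masses are not known exactly. Their poses are not given: they have to be found in the camera images.
- pack: Workpiece: tall steel heat-exchanger pack, block 36 (x) x 60 (y) x 120 (z) mm, about 0.45 kg, standing on the bench at any yaw. Origin: centre of its underside, z up. Broad faces look to +x and -x. On the +x face two brass stubs, 16 mm diameter, stand out 12 mm, at y = +-15 mm, 92 mm above the underside; the -x face is plain. Grip it near the top across its width (along y).
- port_face (a point): Point on the pack's +x face (the one with the brass stubs), at mid width, 41 mm above the underside. Axes as the pack's.
- plain_face (a point): Point on the pack's -x (plain) face, at mid width, 41 mm above the underside. Axes as the pack's.
- station: Fixed wiping station: grey base plate with a bent aluminium bracket and the sprung wiper blade. Origin on the bench, its yaw varies; its -x side looks to the robot, +y is to the robot's left. Base plate from x = -30 to +70 mm, 130 mm wide (y), 8 mm thick; bracket from x = 12 to 45 mm, 100 mm wide, top at 70 mm.
- wiper (a joint): How far the blade is pushed back, along the station's +x: 0 at rest, at most 0.012 m (stop). Spring 1.2 N at 0 plus 0.4 N per mm.
- wiper_edge (a point): Middle of the blade's edge, at rest at x = -55, y = 0, z = 41 mm in the station's frame. The blade is an upright black rubber bead, 8 mm diameter, 12 to 70 mm above the bench, pointing to the station's -x, on a 5 mm strip; 33 mm behind the edge is a 44 mm wide holder. The stubs pass over the blade with the pack 0 to 20 mm above the bench.
- rack: Fixed white rack, 94 (x) x 185 (y) mm, floor 5 mm thick, walls 25 mm high. Origin: centre of its underside. Three bays side by side along y, centred at y = -60, 0, +60 mm, each 84 (x) x 55 (y) mm inside. Two hold the short packs, one is free (it may be any of the three).
- pad: Black rubber pad 78 x 50 x 3 mm lying on the floor of the free bay, its centre at the bay's centre. Origin: centre of its underside, 5 mm above the bench (so its top is 8 mm above the bench); x along the bay's 84 mm length.
- short_a: Bystander: short steel pack, 36 x 60 x 80 mm, without stubs, standing in a bay of the rack with its 60 mm width along the rack's x. Origin: centre of its underside.
- short_b: Bystander: another short pack, same as short_a.
- bottle: Bystander: amber bottle, 52 mm diameter, 150 mm tall, standing before the pack's stub face. Origin: centre of its underside.
- beaker: Bystander: white open cup, 60 mm diameter, 75 mm tall, standing behind the pack's plain face. Origin: centre of its underside.
- stand: Fixed obstacle: gauge stand, foot 90 x 120 x 10 mm, 12 mm rod reaching 250 mm above the bench, with a 56 mm dial gauge at 190 mm height on its -x side (reaching 28 mm out). Origin: centre of its underside.

How it is judged:
By the outcome, as a careful person would: the job done as asked, in the order asked, and still so for the second after the job is handed in, with the robot touching nothing.
It also fails if it takes over 69 s, if anything falls off the work surface, if the arm or the gripper's body presses on something with over 40 N, if the wrist force passes 120 N, or if a joint passes its speed limit or range.

### The arm

A 7-joint arm with a two-finger parallel gripper is mounted at the origin on the work surface. World frame = base frame: x ahead of the robot, y to its left, z up, the work surface at z = 0. Lengths are in m, angles in rad, forces in N, time in s.
With the tool pointing down it reaches from about 0.425 to 0.875 m from the base axis. Payload 8.4 kg.
Tool frame: the origin (TCP) lies at the very end of the fingers, on their centre line; the grasp point (between the pads) lies 19 mm behind it; z points along the fingers, y is the line along which they close (so a half turn about z gives the same grasp; the last joint's range is limited). The gripper opens to 85 mm and grips with 20 to 120 N. Pads are 22 mm wide; open, the fingers measure 114 mm over their backs; the gripper's body (76 mm by 85 mm) begins 54 mm behind the grasp point. The pads swing forward as they close: fully open they stand 13 mm farther back than shut.
Start: joints at [-1.362, 0.333, 0.04, 1.465, -0.013, 1.343, -0.059], TCP at [0.197, 0.619, 0.231] pointing down, gripper open.
Joint ranges: [-2.58, 2.58], [-0.38, 2.09], [-1.3, 1.39], [0.25, 2.4], [-1.5, 4.64], [0.08, 2.09], [-2.65, 2.65]. Speed limits (rad/s): [2.22, 2.22, 2.79, 2.79, 3.14, 3.14, 3.14].

### API

Orientations are given as a rotation vector (axis times angle).
In Python, from station import bot gives the robot as it stands.
- The arm moves only by the shell command python3 -m creep 'ROWS' [OPENING] [FORCE]. ROWS is JSON, a list of rows, each an object of numbers: "dx", "dy", "dz": the shift along the tool's x, y, z in mm; "wx", "wy", "wz": the turn, a rotation vector about the tool's x, y, z in rad. In form: [{"dx": .., "dy": .., "dz": .., "wx": .., "wy": .., "wz": ..}, ...]. A call has 1 to 12 rows; each row shifts and turns the commanded pose from where the row before left it, along the tool's axes as they then stand; what a row does not reach is not made up. A row lasts 1/10 s, in which the tool goes at most 50 mm and 8.59 degrees, less where a joint would pass 70% of its speed; a pose out of reach is approached as far as the arm can. A call with a gripper value outside its range is refused whole. OPENING is the finger opening in mm, from 0 to 85.4, set as the call begins (- or left out, the last holds). The fingers move at their own pace and stop on an object; FORCE is the grip in N (left out, the last holds). Time passes only in rows, so rows that do not move let the fingers close. It gives the time, the measured TCP pose, the force, the opening and the grip force at its end, in the units of the state.
- bot.get_obs(): the state, without advancing time (a new reading comes with each control period).
- bot.camera(name): name is "side" or "top"; returns the picture (384x512x3 uint8, blue, green, red); there is no depth.
- bot.camera_info(name): a dict with "K" (3x3 intrinsics, pixels), "dist_coeffs" ([k1, k2, p1, p2, k3] as OpenCV has them; the pictures are not rectified), "origin" and "attitude" of the camera in the world. Camera axes: x right, y up, looking along -z (the intrinsics and any distortion apply to the point x, -y, -z); pixel columns grow to the right and rows downward; lengths in m; the calibration is good to about 2 mm. A picture is of the moment at which its call begins. camera_info takes no time and is no camera call.
- bot.sign_off(): hands the job in; it is judged then, once.
The state is a dict: "clock": time; "joint_pos": joint angles; "joint_vel": joint speeds; "joint_efforts": joint torques, N m; "tool_pos": TCP position; "eef_rot": TCP orientation; "force": force on the tool from outside, world axes, zero at the start; "moment": the same for the moment, N m; "opening": finger opening in m; "grip_force": force on a finger pad.
Only numpy, scipy, OpenCV 4.12 (cv2) and the standard library are available. Lean on these libraries where they do the work, as an engineer would, in place of code of your own. Each camera call takes 0.05 s, during which the arm holds its last target. There are 200 camera calls.

## Working session

There is one attempt and no reset: what is moved stays moved. The work goes in short steps, Python scripts to look and compute and a shell command to move; the robot and the scene stay as the last step left them, time stands still between calls to the robot, and variables do not carry over. Pictures are saved under pics/ and viewed, at most 10 in all, crops included, and the job is handed in when it is done.

```bash
ls; mkdir -p pics; python3 - <<'E'
from station import bot
import cv2
for n in("top","side"):
    cv2.imwrite(f"pics/{n}0.png",bot.camera(n)); print(n,bot.camera_info(n))
print(bot.get_obs())
E
```

```text
pics
top {'K': array([[406.5554559 ,   0.        , 254.11958088],
       [  0.        , 406.5554559 , 193.08162719],
       [  0.        ,   0.        ,   1.        ]]), 'dist_coeffs': array([-0.03461626,  0.        ,  0.        ,  0.        ,  0.        ]), 'origin': array([0.29553194, 0.00798894, 1.35709625]), 'attitude': array([ 0.15500722, -0.16023506, -1.53736857])}
side {'K': array([[445.80411548,   0.        , 253.52884568],
       [  0.        , 445.80411548, 192.62334564],
       [  0.        ,   0.        ,   1.        ]]), 'dist_coeffs': array([-0.04892706,  0.        ,  0.        ,  0.        ,  0.        ]), 'origin': array([ 0.41171232, -0.81269777,  1.06624326]), 'attitude': array([ 0.67262493, -0.05788992, -0.20189775])}
{'clock': 0.1, 'joint_pos': array([-1.36219008,  0.33382703,  0.03987213,  1.46618142, -0.01339862,
        1.34329847, -0.05849075]), 'joint_vel': array([ 0.00127529, -0.00060109, -0.00100308, -0.00024479, -0.00017859,
       -0.00115171,  0.00071304]), 'joint_efforts': array([ 4.08907479e-03, -6.60014534e+01,  1.37017228e+00, -4.06472468e+01,
        1.70310389e-02,  8.85405840e-03, -1.60620539e-05]), 'tool_pos': array([0.19682864, 0.61905067, 0.23051942]), 'eef_rot': array([-4.81582708e-01, -3.10433382e+00,  2.26644944e-03]), 'force': array([0.63301655, 0.22264528, 0.3955377 ]), 'moment': array([-0.04185304, -0.00326074,  0.05934151]), 'grip_force': 0.0, 'opening': 0.08558917574002176}
```

View pics/top0.png

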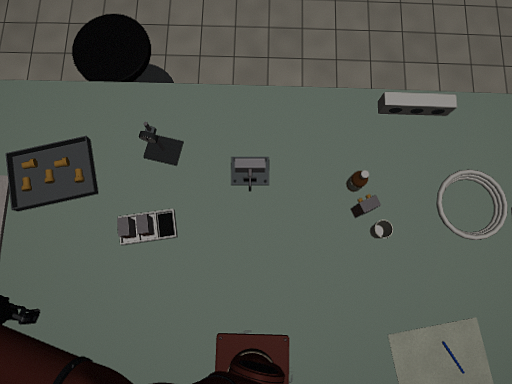

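View pics/side0.png

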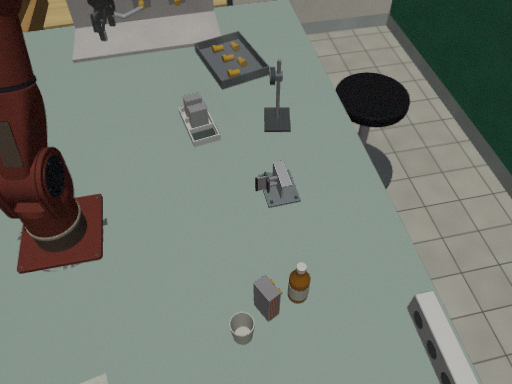

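The top view shows the pack near (366,205), bottle (358,180), cup (381,229), station (250,172), rack (147,227), with the free bay on the right at (166,225), and the stand at (163,150). The side view shows the pack at (267,298) and the stubs towards the bottle.

```bash
cat > h.py <<'E'
import numpy as np, cv2
from station import bot
from scipy.spatial.transform import Rotation as R
F=np.diag([1.,-1,-1])
def cam(n):
    i=bot.camera_info(n); return i["K"],i["dist_coeffs"],i["origin"],R.from_rotvec(i["attitude"]).as_matrix()
def proj(n,P):
    K,d,o,A=cam(n); P=np.atleast_2d(P)
    pc=(P-o)@A@F
    return cv2.projectPoints(pc.reshape(-1,1,3),np.zeros(3),np.zeros(3),K,d)[0].reshape(-1,2)
def ray(n,uv,z):
    K,d,o,A=cam(n)
    p=cv2.undistortPoints(np.array(uv,float).reshape(-1,1,2),K,d).reshape(-1,2)
    v=np.c_[p,np.ones(len(p))]@F@A.T
    return o+v*((z-o[2])/v[:,2])[:,None]
def tile(img,u,v,w,h,s):
    t=cv2.resize(img[v:v+h,u:u+w],None,fx=s,fy=s,interpolation=cv2.INTER_CUBIC)
    t=cv2.convertScaleAbs(t,alpha=1.5)
    for k in range(0,w,10):
        cv2.line(t,(k*s,0),(k*s,5),(0,255,255)); cv2.putText(t,str(u+k),(k*s,14),0,.33,(0,255,255))
    for k in range(0,h,10):
        cv2.line(t,(0,k*s),(5,k*s),(0,255,255)); cv2.putText(t,str(v+k),(6,k*s+4),0,.33,(0,255,255))
    return t
E
python3 - <<'E'
from h import *
t=cv2.imread("pics/top0.png");s=cv2.imread("pics/side0.png")
a=np.hstack([tile(t,335,160,66,50*1+25,6),tile(s,220,255,100,90,4)[:450]]) if 0 else None
A=tile(t,335,165,66,50,6);B=tile(s,235,260,80,60,5);C=tile(t,222,147,66,50,6);D=tile(t,113,200,66,50,6)
m=np.zeros((600,800,3),np.uint8)
m[:300,:396]=A;m[:300,400:]=B;m[300:,:396]=C;m[300:,400:796]=D
cv2.imwrite("pics/m1.png",m)
E
```

```text
(no output)
```

View pics/m1.png

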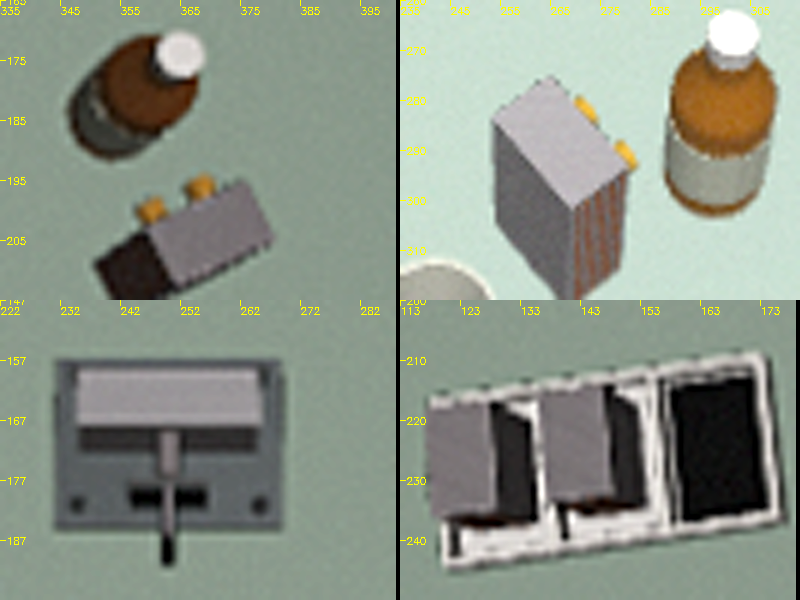

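Mosaic: pack top corners in the top view are (375,195), (380,205), (365,214), (360,203), with the stubs on the upper-left side. Blade tip is at (250,191), base plate spans (231..269,157..185), and the free bay's pad is centred near (166,225).

```bash
cat > f.py <<'E'
from h import *
from scipy.optimize import least_squares
def fit(obs,x0):
    # obs: (cam,[uv],[local xyz]); pose x,y,yaw
    def w(p,L):
        c,s=np.cos(p[2]),np.sin(p[2]);L=np.array(L,float)
        return np.c_[p[0]+c*L[:,0]-s*L[:,1],p[1]+s*L[:,0]+c*L[:,1],L[:,2]]
    r=least_squares(lambda p:np.concatenate([(proj(n,w(p,L))-np.array(uv)).ravel() for n,uv,L in obs]),x0)
    return r.x,np.round(r.fun.reshape(-1,2),1).tolist()
E
python3 - <<'E'
from f import *
tu=lambda u0,v0,s,ox,oy,pts:[(u0+(x-ox+.5)/s-.5,v0+(y-oy+.5)/s-.5) for x,y in pts]
A=tu(335,165,6,0,0,[(243,180),(272,240),(182,293),(150,228)])
B=tu(235,260,5,400,0,[(628,172),(573,208),(493,118),(550,77)])
print(np.round(ray("top",A,.12),4),np.round(ray("side",B,.12),4))
C=tu(222,147,6,0,300,[(55,360),(283,360),(283,530),(55,530)])
D=tu(113,200,6,400,300,[(765,352),(786,522),(445,570),(428,398)])
P=tu(113,200,6,400,300,[(672,385),(752,375),(768,515),(684,525)])
print(np.round(ray("top",C,.008),4)); print(np.round(ray("top",D,.025),4)); print(np.round(ray("top",P,.008),4))
print("tip",ray("top",tu(222,147,6,0,300,[(167,566)]),.070))
E
```

```text
[[ 0.5542 -0.3699  0.12  ]
 [ 0.5229 -0.384   0.12  ]
 [ 0.4939 -0.3364  0.12  ]
 [ 0.5275 -0.3207  0.12  ]] [[ 0.554  -0.3762  0.12  ]
 [ 0.5252 -0.3883  0.12  ]
 [ 0.4988 -0.3362  0.12  ]
 [ 0.5296 -0.3209  0.12  ]]
[[ 0.6974  0.0913  0.008 ]
 [ 0.7011 -0.0398  0.008 ]
 [ 0.6009 -0.0417  0.008 ]
 [ 0.5972  0.0874  0.008 ]]
[[0.5087 0.2737 0.025 ]
 [0.4152 0.256  0.025 ]
 [0.3836 0.4404 0.025 ]
 [0.4776 0.4584 0.025 ]]
[[0.4913 0.3279 0.008 ]
 [0.4982 0.2835 0.008 ]
 [0.4203 0.2694 0.008 ]
 [0.4134 0.3155 0.008 ]]
tip [[0.56520383 0.022677   0.07      ]]
```

```bash
cat > go.py <<'E'
import sys
from h import *
# usage: go.py x y z phi(deg-free rad, yaw of tool y): shift in present tool axes (mm), then turn
def plan(x,y,z,phi):
    o=bot.get_obs(); Rc=R.from_rotvec(o["eef_rot"])
    d=Rc.inv().apply(np.array([x,y,z])-o["tool_pos"])*1e3
    ty=np.array([np.cos(phi),np.sin(phi),0]); tz=np.array([0,0,-1.]); tx=np.cross(ty,tz)
    w=(Rc.inv()*R.from_matrix(np.c_[tx,ty,tz])).as_rotvec()
    yy=Rc.apply([0,1,0])
    print("t",round(o["clock"],2),"tcp",np.round(o["tool_pos"],4),"phi",round(np.arctan2(yy[1],yy[0]),4),"F",np.round(o["force"],1),"op",round(o["opening"]*1e3,1),"gf",round(o["grip_force"],1))
    print("q",np.round(o["joint_pos"],2)); print("d",np.round(d,1),"w",np.round(w,3))
if __name__=="__main__": plan(*map(float,sys.argv[1:]))
E
python3 go.py .50 .25 .25 1.263; python3 go.py .55 .0 .25 1.263;python3 go.py .5258 -.354 .25 -1.10
python3 -c "
from h import *
print('bottle',ray('top',[(365,173.8)],.15),ray('side',[(301.5,266.5)],.15),'stand',ray('top',[(163,151)],.01))"
```

```text
t 0.1 tcp [0.1968 0.6191 0.2305] phi 1.263 F [0.6 0.2 0.4] op 85.6 gf 0.0
q [-1.36  0.33  0.04  1.47 -0.01  1.34 -0.06]
d [-400.7 -259.9  -19.1] w [-0.001  0.    -0.   ]
t 0.1 tcp [0.1968 0.6191 0.2305] phi 1.263 F [0.6 0.2 0.4] op 85.6 gf 0.0
q [-1.36  0.33  0.04  1.47 -0.01  1.34 -0.06]
d [-524.1 -483.   -18.7] w [-0.001  0.    -0.   ]
t 0.1 tcp [0.1968 0.6191 0.2305] phi 1.263 F [0.6 0.2 0.4] op 85.6 gf 0.0
q [-1.36  0.33  0.04  1.47 -0.01  1.34 -0.06]
d [-608.3 -827.7  -18.2] w [-1.000e-03  2.000e-03  2.363e+00]
bottle [[ 0.61228166 -0.33170833  0.15      ]] [[ 0.61451807 -0.33306581  0.15      ]] stand [[0.71025365 0.32619512 0.01      ]]
```

```bash
python3 -m creep '[{"dx":-40,"dy":-26,"dz":-2},{"dx":-40,"dy":-26,"dz":-2},{"dx":-40,"dy":-26,"dz":-2},{"dx":-40,"dy":-26,"dz":-2},{"dx":-40,"dy":-26,"dz":-2},{"dx":-40,"dy":-26,"dz":-2},{"dx":-40,"dy":-26,"dz":-2},{"dx":-40,"dy":-26,"dz":-2},{"dx":-40,"dy":-26,"dz":-2},{"dx":-40,"dy":-26,"dz":-2}]' 85
python3 go.py .55 .0 .25 1.263;python3 go.py .5258 -.354 .25 -1.10
```

```text
t 0.1 tcp [0.1968 0.6191 0.2305] phi 1.263 F [0.6 0.2 0.4] op 85.6 gf 0.0
q [-1.36  0.33  0.04  1.47 -0.01  1.34 -0.06]
d [-524.1 -483.   -18.7] w [-0.001  0.    -0.   ]
t 0.1 tcp [0.1968 0.6191 0.2305] phi 1.263 F [0.6 0.2 0.4] op 85.6 gf 0.0
q [-1.36  0.33  0.04  1.47 -0.01  1.34 -0.06]
d [-608.3 -827.7  -18.2] w [-1.000e-03  2.000e-03  2.363e+00]validation failed for argument at $[0]...
```

```bash
python3 -m creep '[{"dx":-20,"dy":-37},{"dx":-20,"dy":-37},{"dx":-20,"dy":-37},{"dx":-20,"dy":-37},{"dx":-20,"dy":-37},{"dx":-20,"dy":-37},{"dx":-14,"dy":-43},{"dx":-14,"dy":-43},{"dx":-14,"dy":-43},{"dx":-14,"dy":-43}]'
python3 go.py .5258 -.354 .25 -1.10
```

```text
t 0.1 tcp [0.1968 0.6191 0.2305] phi 1.263 F [0.6 0.2 0.4] op 85.6 gf 0.0
q [-1.36  0.33  0.04  1.47 -0.01  1.34 -0.06]
d [-608.3 -827.7  -18.2] w [-1.000e-03  2.000e-03  2.363e+00]validation failed for argument at $[0]...
```

The rows seem to need all six keys.

```bash
python3 -m creep '[{"dx":-40,"dy":-26,"dz":-2,"wx":0,"wy":0,"wz":0},{"dx":-40,"dy":-26,"dz":-2,"wx":0,"wy":0,"wz":0},{"dx":-40,"dy":-26,"dz":-2,"wx":0,"wy":0,"wz":0},{"dx":-40,"dy":-26,"dz":-2,"wx":0,"wy":0,"wz":0},{"dx":-40,"dy":-26,"dz":-2,"wx":0,"wy":0,"wz":0},{"dx":-40,"dy":-26,"dz":-2,"wx":0,"wy":0,"wz":0},{"dx":-40,"dy":-26,"dz":-2,"wx":0,"wy":0,"wz":0},{"dx":-40,"dy":-26,"dz":-2,"wx":0,"wy":0,"wz":0},{"dx":-40,"dy":-26,"dz":-2,"wx":0,"wy":0,"wz":0},{"dx":-40,"dy":-26,"dz":-2,"wx":0,"wy":0,"wz":0}]' 85
python3 go.py .55 .0 .25 1.263;python3 go.py .5258 -.354 .25 -1.10
```

```text
clock: 1.1
tool_pos: [0.5001, 0.2487, 0.2513]
eef_rot: [-0.481, -3.104, 0.0]
force: [0.8, 0.9, 0.1]
opening: 0.0848
grip_force: 0.0
t 1.1 tcp [0.5001 0.2487 0.2513] phi 1.2631 F [0.8 0.9 0.1] op 84.8 gf 0.0
q [-0.85  0.13  0.35  1.68 -0.05  1.34  0.77]
d [-122.9 -221.9    1.3] w [-0. -0.  0.]
t 1.1 tcp [0.5001 0.2487 0.2513] phi 1.2631 F [0.8 0.9 0.1] op 84.8 gf 0.0
q [-0.85  0.13  0.35  1.68 -0.05  1.34  0.77]
d [-207.  -566.6    1.3] w [-0.    -0.     2.363]
```

```bash
python3 -m creep '[{"dx":-20,"dy":-37,"dz":0,"wx":0,"wy":0,"wz":0},{"dx":-20,"dy":-37,"dz":0,"wx":0,"wy":0,"wz":0},{"dx":-20,"dy":-37,"dz":0,"wx":0,"wy":0,"wz":0},{"dx":-20,"dy":-37,"dz":0,"wx":0,"wy":0,"wz":0},{"dx":-20,"dy":-37,"dz":0,"wx":0,"wy":0,"wz":0},{"dx":-20,"dy":-37,"dz":0,"wx":0,"wy":0,"wz":0},{"dx":-11,"dy":-43,"dz":0,"wx":0,"wy":0,"wz":0},{"dx":-11,"dy":-43,"dz":0,"wx":0,"wy":0,"wz":0},{"dx":-11,"dy":-43,"dz":0,"wx":0,"wy":0,"wz":0},{"dx":-11,"dy":-43,"dz":0,"wx":0,"wy":0,"wz":0},{"dx":-11,"dy":-43,"dz":0,"wx":0,"wy":0,"wz":0},{"dx":-11,"dy":-43,"dz":0,"wx":0,"wy":0,"wz":0}]'
python3 -m creep '[{"dx":-10,"dy":-43,"dz":0,"wx":0,"wy":0,"wz":0},{"dx":-10,"dy":-43,"dz":0,"wx":0,"wy":0,"wz":0},{"dx":0,"dy":0,"dz":0,"wx":0,"wy":0,"wz":0.148},{"dx":0,"dy":0,"dz":0,"wx":0,"wy":0,"wz":0.148},{"dx":0,"dy":0,"dz":0,"wx":0,"wy":0,"wz":0.148},{"dx":0,"dy":0,"dz":0,"wx":0,"wy":0,"wz":0.148},{"dx":0,"dy":0,"dz":0,"wx":0,"wy":0,"wz":0.148},{"dx":0,"dy":0,"dz":0,"wx":0,"wy":0,"wz":0.148},{"dx":0,"dy":0,"dz":0,"wx":0,"wy":0,"wz":0.148},{"dx":0,"dy":0,"dz":0,"wx":0,"wy":0,"wz":0.148},{"dx":0,"dy":0,"dz":0,"wx":0,"wy":0,"wz":0.148},{"dx":0,"dy":0,"dz":0,"wx":0,"wy":0,"wz":0.148}]'
python3 go.py .5258 -.354 .25 -1.10
```

```text
clock: 2.3
tool_pos: [0.5307, -0.2649, 0.2512]
eef_rot: [-0.481, -3.105, -0.0]
force: [0.8, -0.1, -0.1]
opening: 0.085
grip_force: 0.0
clock: 3.5
tool_pos: [0.5241, -0.3511, 0.251]
eef_rot: [-2.454, -1.96, 0.0]
force: [-0.6, -0.3, -0.3]
opening: 0.0852
grip_force: 0.0
t 3.5 tcp [ 0.5241 -0.3511  0.251 ] phi -0.2229 F [-0.6 -0.3 -0.3] op 85.2 gf 0.0
q [-0.26  0.44  1.07  1.52 -0.39  1.41  0.61]
d [-2.4  2.3  1. ] w [-0.001  0.     0.877]
```

```bash
python3 -m creep '[{"dx":0,"dy":0,"dz":0,"wx":0,"wy":0,"wz":0.146},{"dx":0,"dy":0,"dz":0,"wx":0,"wy":0,"wz":0.146},{"dx":0,"dy":0,"dz":0,"wx":0,"wy":0,"wz":0.146},{"dx":0,"dy":0,"dz":0,"wx":0,"wy":0,"wz":0.146},{"dx":0,"dy":0,"dz":0,"wx":0,"wy":0,"wz":0.146},{"dx":0,"dy":0,"dz":0,"wx":0,"wy":0,"wz":0.146},{"dx":0,"dy":3,"dz":30,"wx":0,"wy":0,"wz":0},{"dx":0,"dy":0,"dz":30,"wx":0,"wy":0,"wz":0},{"dx":0,"dy":0,"dz":20,"wx":0,"wy":0,"wz":0},{"dx":0,"dy":0,"dz":20,"wx":0,"wy":0,"wz":0},{"dx":0,"dy":0,"dz":0,"wx":0,"wy":0,"wz":0}]'
python3 go.py .5258 -.354 .083 -1.10
python3 - <<'E'
from h import *
t=bot.camera("top");s=bot.camera("side")
o=bot.get_obs();p=o["tool_pos"];print(proj("top",p),proj("side",p))
cv2.imwrite("pics/p2.png",np.hstack([tile(t,325,150,80,80,5),tile(s,225,230,80,80,5)]))
E
```

```text
clock: 4.6
tool_pos: [0.5245, -0.3526, 0.1486]
eef_rot: [-3.049, -0.743, 0.005]
force: [0.3, -0.0, -0.4]
opening: 0.085
grip_force: 0.0
t 4.6 tcp [ 0.5245 -0.3526  0.1486] phi -1.0928 F [ 0.3 -0.  -0.4] op 85.0 gf 0.0
q [-0.31  0.63  1.19  1.65 -0.6   1.29 -0.1 ]
d [ 0.7  2.  65.6] w [-0.004  0.002  0.007]
[[373.25648279 201.68716892]] [[266.11916056 281.46160816]]
```

View pics/p2.png

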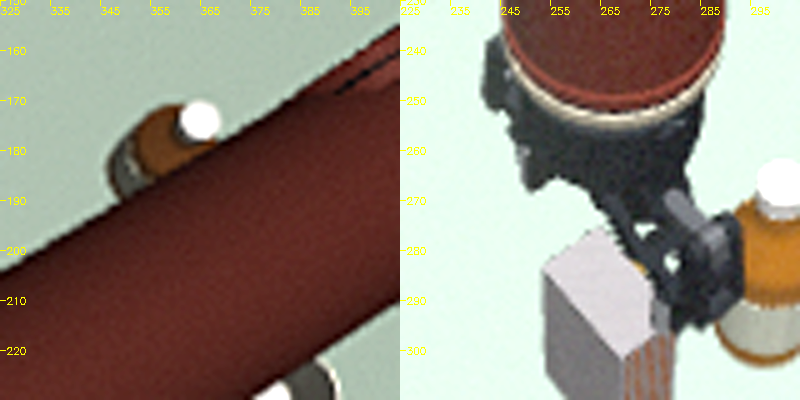

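The side view shows the near finger outside the pack's near end at about (279,295), in line with its middle. I'll go down and close gently.

```bash
python3 -m creep '[{"dx":1,"dy":2,"dz":16,"wx":-0.004,"wy":0.002,"wz":0.005},{"dx":0,"dy":0,"dz":16,"wx":0,"wy":0,"wz":0},{"dx":0,"dy":0,"dz":16,"wx":0,"wy":0,"wz":0},{"dx":0,"dy":0,"dz":17,"wx":0,"wy":0,"wz":0},{"dx":0,"dy":0,"dz":0,"wx":0,"wy":0,"wz":0}]'
python3 -m creep '[{"dx":0,"dy":0,"dz":0,"wx":0,"wy":0,"wz":0},{"dx":0,"dy":0,"dz":0,"wx":0,"wy":0,"wz":0},{"dx":0,"dy":0,"dz":0,"wx":0,"wy":0,"wz":0},{"dx":0,"dy":0,"dz":0,"wx":0,"wy":0,"wz":0},{"dx":0,"dy":0,"dz":0,"wx":0,"wy":0,"wz":0},{"dx":0,"dy":0,"dz":0,"wx":0,"wy":0,"wz":0},{"dx":0,"dy":0,"dz":0,"wx":0,"wy":0,"wz":0},{"dx":0,"dy":0,"dz":0,"wx":0,"wy":0,"wz":0}]' 50 60
python3 go.py .5258 -.354 .083 -1.10
```

```text
clock: 5.2
tool_pos: [0.5264, -0.3543, 0.0834]
eef_rot: [3.054, 0.736, 0.0]
force: [0.2, -0.1, 0.6]
opening: 0.0848
grip_force: 0.0
clock: 6.0
tool_pos: [0.5277, -0.3555, 0.0872]
eef_rot: [3.051, 0.735, 0.006]
force: [-3.5, 3.3, 5.7]
opening: 0.0592
grip_force: 64.8
t 6.0 tcp [ 0.5277 -0.3555  0.0872] phi -1.0979 F [-3.5  3.3  5.7] op 59.2 gf 64.8
q [-0.27  0.68  1.13  1.71 -0.67  1.18 -0.06]
d [-1.1 -2.2  4.2] w [ 0.004 -0.003  0.002]
```

```bash
python3 -m creep '[{"dx":0,"dy":0,"dz":-10,"wx":0,"wy":0,"wz":0},{"dx":0,"dy":0,"dz":-20,"wx":0,"wy":0,"wz":0},{"dx":0,"dy":0,"dz":-25,"wx":0,"wy":0,"wz":0},{"dx":0,"dy":0,"dz":-25,"wx":0,"wy":0,"wz":0},{"dx":0,"dy":0,"dz":-20,"wx":0,"wy":0,"wz":0},{"dx":0,"dy":0,"dz":0,"wx":0,"wy":0,"wz":0}]'
python3 -m creep '[{"dx":8,"dy":-20,"dz":0,"wx":0,"wy":0,"wz":0},{"dx":15,"dy":-38,"dz":0,"wx":0,"wy":0,"wz":0},{"dx":15,"dy":-38,"dz":0,"wx":0,"wy":0,"wz":0},{"dx":15,"dy":-38,"dz":0,"wx":0,"wy":0,"wz":0},{"dx":15,"dy":-38,"dz":0,"wx":0,"wy":0,"wz":0},{"dx":15,"dy":-38,"dz":0,"wx":0,"wy":0,"wz":0},{"dx":15,"dy":-38,"dz":0,"wx":0,"wy":0,"wz":0},{"dx":15,"dy":-38,"dz":0,"wx":0,"wy":0,"wz":0},{"dx":15,"dy":-38,"dz":0,"wx":0,"wy":0,"wz":0},{"dx":15,"dy":-38,"dz":0,"wx":0,"wy":0,"wz":0},{"dx":9,"dy":-20,"dz":0,"wx":0,"wy":0,"wz":0},{"dx":0,"dy":0,"dz":0,"wx":0,"wy":0,"wz":0}]'
python3 -m creep '[{"dx":0,"dy":0,"dz":0,"wx":0,"wy":0,"wz":0.11},{"dx":0,"dy":0,"dz":0,"wx":0,"wy":0,"wz":0.11},{"dx":0,"dy":0,"dz":0,"wx":0,"wy":0,"wz":0.11},{"dx":0,"dy":0,"dz":0,"wx":0,"wy":0,"wz":0.11},{"dx":0,"dy":0,"dz":0,"wx":0,"wy":0,"wz":0}]'
python3 go.py .49 .052 .097 -1.541
```

```text
clock: 6.6
tool_pos: [0.528, -0.3564, 0.1892]
eef_rot: [3.048, 0.734, 0.009]
force: [0.3, 0.1, -5.3]
opening: 0.0591
grip_force: 66.8
clock: 7.8
tool_pos: [0.4874, 0.0586, 0.1842]
eef_rot: [3.05, 0.745, 0.004]
force: [0.5, 0.6, -5.0]
opening: 0.0589
grip_force: 68.3
clock: 8.3
tool_pos: [0.4881, 0.0532, 0.1844]
eef_rot: [3.138, 0.047, 0.004]
force: [0.7, 0.1, -5.5]
opening: 0.0589
grip_force: 68.1
t 8.3 tcp [0.4881 0.0532 0.1844] phi -1.5409 F [ 0.7  0.1 -5.5] op 58.9 gf 68.1
q [-1.49  0.01  1.33  1.95 -0.01  1.19 -1.7 ]
d [ 1.7  1.  87.4] w [ 0.003 -0.003  0.   ]
```

```bash
python3 -m creep '[{"dx":0,"dy":0,"dz":20,"wx":0.003,"wy":-0.003,"wz":0},{"dx":0,"dy":0,"dz":25,"wx":0,"wy":0,"wz":0},{"dx":0,"dy":0,"dz":22,"wx":0,"wy":0,"wz":0},{"dx":0,"dy":0,"dz":15,"wx":0,"wy":0,"wz":0},{"dx":0,"dy":0,"dz":0,"wx":0,"wy":0,"wz":0},{"dx":0,"dy":0,"dz":0,"wx":0,"wy":0,"wz":0}]'
python3 go.py .49 .052 .097 -1.541
python3 - <<'E'
from h import *
t=bot.camera("top");s=bot.camera("side");cv2.imwrite("pics/s3raw.png",s);cv2.imwrite("pics/t3raw.png",t)
o=bot.get_obs();p=o["tool_pos"];print(proj("top",p),proj("side",p))
cv2.imwrite("pics/s3.png",np.hstack([tile(s,215,130,100,100,5),tile(t,225,140,60,100,5)]))
E
```

```text
clock: 8.9
tool_pos: [0.4887, 0.0533, 0.1033]
eef_rot: [3.14, 0.053, 0.0]
force: [0.8, 0.2, -4.5]
opening: 0.0593
grip_force: 68.4
t 8.9 tcp [0.4887 0.0533 0.1033] phi -1.5373 F [ 0.8  0.2 -4.5] op 59.3 gf 68.4
q [-1.28  0.26  1.22  2.04 -0.28  1.03 -1.46]
d [1.3 1.3 6.3] w [ 0.001 -0.     0.004]
[[238.59842172 212.23382897]] [[222.61824446 167.02738052]]
```

View pics/s3.png

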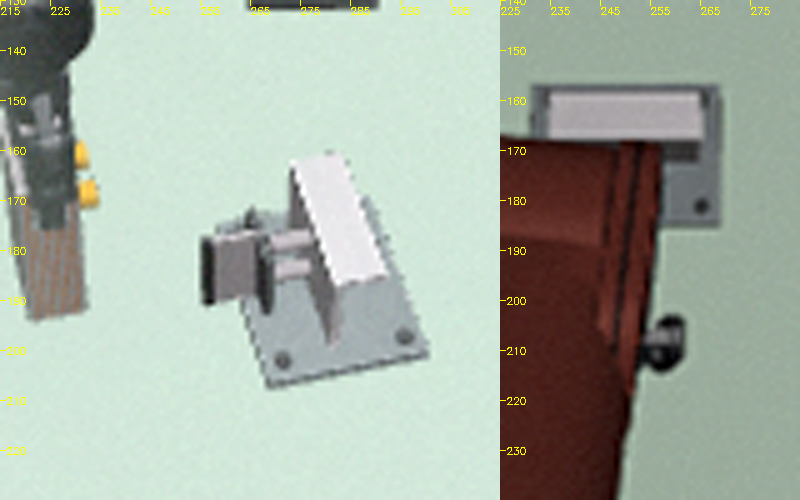

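```bash
python3 - <<'E'
from f import *
q=lambda pts:[(215+(x+.5)/5-.5,130+(y+.5)/5-.5) for x,y in pts]
S=("side",q([(267,387),(429,353)]),[(-.03,-.065,.008),(.07,-.065,.008)])
tt=lambda pts:[(222+(x+.5)/6-.5,147+(y-300+.5)/6-.5) for x,y in pts]
T=("top",tt([(55,360),(283,360),(283,530),(55,530)]),[(.07,.065,.008),(.07,-.065,.008),(-.03,-.065,.008),(-.03,.065,.008)])
for ob in ([T],[S],[S,T]): 
    p,r=fit(ob,[.63,.02,.03]);print(p,r); c,s=np.cos(p[2]),np.sin(p[2]);print("edge",p[0]-.055*c,p[1]-.055*s)
# side-view blade: near bead silhouette: left edge px (201) top 237, bottom 305
e=q([(203,237),(206,305)]);print("bead",ray("side",e[:1],.07),ray("side",e[1:],.012))
# pack bottom corners
uv=np.array(q([(35,320),(87,308)])); yaw=-1.5373+np.pi/2
def res(v):
    a,z=v;c,s=np.cos(yaw),np.sin(yaw)
    L=np.array([[a-.018,-.03],[a+.018,-.03]])
    W=np.c_[.4887+c*L[:,0]-s*L[:,1],.0533+s*L[:,0]+c*L[:,1],[z,z]]
    return (proj("side",W)-uv).ravel()
r=least_squares(res,[0,.016]);print(r.x,r.fun)
E
```

```text
[0.6291605  0.02374003 0.02893498] [[0.2, 0.0], [-0.2, 0.0], [0.1, -0.0], [-0.1, -0.0]]
edge 0.5741835208334021 0.022148829071624063
[0.63039488 0.02083239 0.03957715] [[0.1, -0.0], [-0.1, 0.0]]
edge 0.5754379461162971 0.018656211906050078
[0.62984491 0.0227465  0.03566203] [[-0.3, -0.5], [-0.5, -0.3], [0.3, -0.0], [-0.0, -0.3], [0.5, -0.4], [0.2, -0.1]]
edge 0.5748798765953578 0.020785503604506678
bead [[0.57943115 0.02503489 0.07      ]] [[0.5797409  0.02020618 0.012     ]]
[0.00192027 0.02287178] [-0.6727612  -0.03506834  0.68168376  0.05667685]
```

```bash
python3 -m creep '[{"dx":0,"dy":0,"dz":5,"wx":0,"wy":0,"wz":0.004},{"dx":0,"dy":0,"dz":5,"wx":0,"wy":0,"wz":0},{"dx":0,"dy":0,"dz":0,"wx":0,"wy":0,"wz":0},{"dx":0,"dy":0,"dz":3,"wx":0,"wy":0,"wz":0},{"dx":0,"dy":0,"dz":0,"wx":0,"wy":0,"wz":0}]'
python3 -m creep '[{"dx":0,"dy":0,"dz":2,"wx":0,"wy":0,"wz":0},{"dx":0,"dy":0,"dz":0,"wx":0,"wy":0,"wz":0}]'
python3 - <<'E'
from h import *
s=cv2.imread("pics/s3raw.png");im=cv2.resize(s[130:230,205:285],None,fx=7,fy=6*0+7,interpolation=2)[:595]
def box(a,z,col,yaw=.0335):
    c,w=np.cos(yaw),np.sin(yaw)
    for zz in(0,.12):
        L=np.array([[a-.018,-.03],[a+.018,-.03],[a+.018,.03],[a-.018,.03]])
        W=np.c_[.4887+c*L[:,0]-w*L[:,1],.0533+w*L[:,0]+c*L[:,1],[z+zz]*4]
        q=((proj("side",W)-[205,130]+.5)*7-.5).astype(int); cv2.polylines(im,[q],True,col)
        if zz==0: q0=q
    for i in range(4): cv2.line(im,tuple(map(int,q0[i])),tuple(map(int,q[i])),col)
box(0,.016,(0,0,255)); box(.002,.023,(255,0,0))
cv2.imwrite("pics/ov3.png",im[50:500,:420])
E
```

```text
clock: 9.5
tool_pos: [0.4885, 0.054, 0.0898]
eef_rot: [-3.141, -0.045, -0.0]
force: [0.1, -0.5, -6.0]
opening: 0.0594
grip_force: 68.5
clock: 9.7
tool_pos: [0.4886, 0.0541, 0.0879]
eef_rot: [-3.141, -0.045, -0.0]
force: [-0.2, -0.3, -5.4]
opening: 0.0593
grip_force: 68.5
```

View pics/ov3.png

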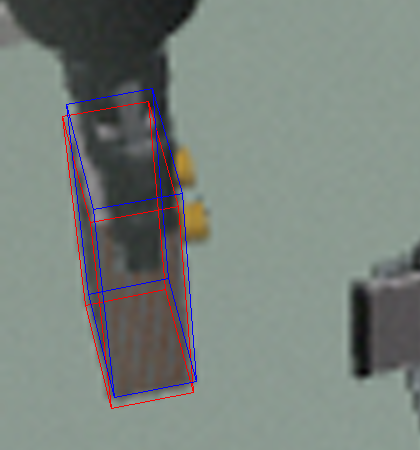

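The blue box (underside at 23 mm, pack 2 mm forward in the grip) fits the pack. I'll feel for the bench to confirm.

```bash
for i in 1 2; do python3 -m creep '[{"dx":0,"dy":0,"dz":1.5,"wx":0,"wy":0,"wz":0},{"dx":0,"dy":0,"dz":0,"wx":0,"wy":0,"wz":0}]' | sed -n '2p;4p'; done; python3 -m creep '[{"dx":0,"dy":0,"dz":1.5,"wx":0,"wy":0,"wz":0},{"dx":0,"dy":0,"dz":0,"wx":0,"wy":0,"wz":0}]' | sed -n '2p;4p'
```

```text
tool_pos: [0.4892, 0.0541, 0.0873]
force: [-3.5, 0.1, 5.3]
tool_pos: [0.49, 0.0546, 0.0869]
force: [-7.4, 1.4, 23.1]
tool_pos: [0.491, 0.0556, 0.0863]
force: [-8.5, 4.8, 34.1]
```

```bash
python3 -m creep '[{"dx":0,"dy":0,"dz":-5,"wx":0,"wy":0,"wz":0},{"dx":0,"dy":0,"dz":-8,"wx":0,"wy":0,"wz":0},{"dx":0,"dy":0,"dz":0,"wx":0,"wy":0,"wz":0},{"dx":0,"dy":0,"dz":0,"wx":0,"wy":0,"wz":0}]'; python3 go.py .5489 .0480 .097 -1.538
```

```text
clock: 10.7
tool_pos: [0.4885, 0.0542, 0.0966]
eef_rot: [-3.141, -0.045, -0.001]
force: [-0.8, -0.8, -5.9]
opening: 0.059
grip_force: 66.2
t 10.7 tcp [0.4885 0.0542 0.0966] phi -1.5418 F [-0.8 -0.8 -5.9] op 59.0 gf 66.2
q [-1.26  0.27  1.21  2.04 -0.3   1.02 -1.45]
d [60.1  7.9 -0.4] w [-0.001 -0.001 -0.004]
```

```bash
python3 -m creep '[{"dx":15,"dy":4,"dz":0,"wx":0,"wy":0,"wz":-0.004},{"dx":20,"dy":4,"dz":0,"wx":0,"wy":0,"wz":0},{"dx":15,"dy":0,"dz":0,"wx":0,"wy":0,"wz":0},{"dx":10,"dy":0,"dz":0,"wx":0,"wy":0,"wz":0},{"dx":0,"dy":0,"dz":0,"wx":0,"wy":0,"wz":0},{"dx":0,"dy":0,"dz":0,"wx":0,"wy":0,"wz":0}]'; python3 go.py .5599 .0484 .097 -1.538
python3 - <<'E'
from h import *
s=bot.camera("side");t=bot.camera("top");cv2.imwrite("pics/s4.png",np.hstack([tile(s,225,140,55,70,8),tile(t,230,150,40,70,8)]))
E
```

```text
clock: 11.3
tool_pos: [0.5482, 0.0476, 0.0962]
eef_rot: [3.141, 0.051, -0.001]
force: [-0.6, -0.8, -5.5]
opening: 0.0592
grip_force: 66.8
t 11.3 tcp [0.5482 0.0476 0.0962] phi -1.5384 F [-0.6 -0.8 -5.5] op 59.2 gf 66.8
q [-1.05  0.42  1.09  1.91 -0.42  1.07 -1.33]
d [11.7 -0.4 -0.8] w [ 0.     0.001 -0.   ]
```

View pics/s4.png

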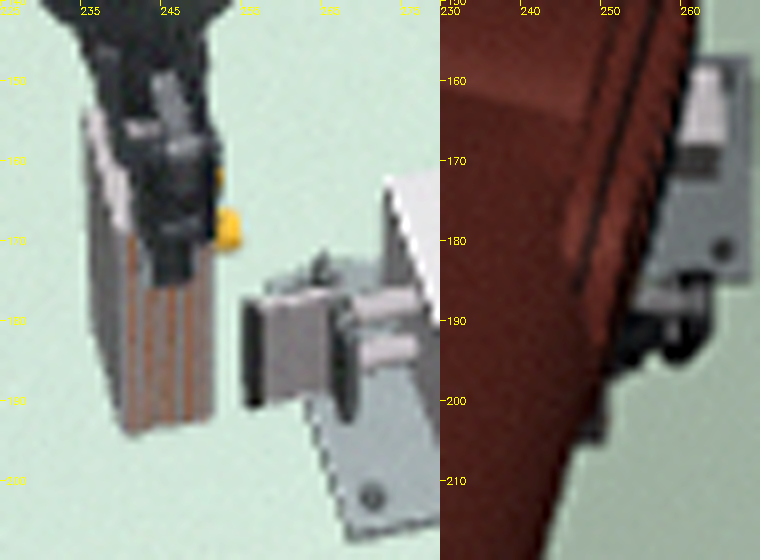

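The side view shows the pack's near front bottom corner at (251,192) and the blade's front edge at (255,190), so there's still a gap. I'll work out its size.

```bash
python3 - <<'E'
from h import *
q=lambda pts:[(225+(x+.5)/8-.5,140+(y+.5)/8-.5) for x,y in pts]
A,B=ray("side",q([(213,418),(125,434)]),.0095)
print("corners",A,B,np.linalg.norm(A-B)); E=ray("side",q([(244,408)]),.012)[0];E2=ray("side",q([(243,300)]),.07)[0];print("blade",E,E2)
e=np.array([np.cos(.033),np.sin(.033),0]);print("gap",(E-A)@e,"a",(((A+B)/2-[.5482,.0476,0])@e), (A-B)@e)
E
```

```text
corners [0.56546723 0.02054763 0.0095    ] [0.53135328 0.02006202 0.0095    ] 0.034117402420891785
blade [0.57758274 0.02082799 0.012     ] [0.57862676 0.0249635  0.07      ]
gap 0.012118168951316146 a -0.0006904376516961641 0.034111395083798776
```

```bash
python3 -m creep '[{"dx":3,"dy":0,"dz":0,"wx":0,"wy":0,"wz":0},{"dx":3,"dy":0,"dz":0,"wx":0,"wy":0,"wz":0},{"dx":0,"dy":0,"dz":0,"wx":0,"wy":0,"wz":0},{"dx":0,"dy":0,"dz":0,"wx":0,"wy":0,"wz":0}]'|sed -n '2p;4p';for i in 1 2 ; do python3 -m creep '[{"dx":2,"dy":0,"dz":0,"wx":0,"wy":0,"wz":0},{"dx":0,"dy":0,"dz":0,"wx":0,"wy":0,"wz":0},{"dx":0,"dy":0,"dz":0,"wx":0,"wy":0,"wz":0}]'|sed -n '2p;4p'; done;  python3 -m creep '[{"dx":2,"dy":0,"dz":0,"wx":0,"wy":0,"wz":0},{"dx":0,"dy":0,"dz":0,"wx":0,"wy":0,"wz":0},{"dx":0,"dy":0,"dz":0,"wx":0,"wy":0,"wz":0}]'|sed -n '2p;4p'
```

```text
tool_pos: [0.5549, 0.0481, 0.0966]
force: [0.4, 0.9, -6.0]
tool_pos: [0.5569, 0.0482, 0.0966]
force: [-0.3, 0.6, -5.9]
tool_pos: [0.5589, 0.0482, 0.0966]
force: [-0.4, 0.4, -5.3]
tool_pos: [0.5606, 0.0483, 0.0965]
force: [-1.6, -1.0, -5.3]
```

```bash
for i in 1 2 ; do python3 -m creep '[{"dx":2,"dy":0,"dz":0,"wx":0,"wy":0,"wz":0},{"dx":0,"dy":0,"dz":0,"wx":0,"wy":0,"wz":0},{"dx":0,"dy":0,"dz":0,"wx":0,"wy":0,"wz":0}]'|sed -n '2p;4p'; done; python3 go.py .5647 -.0076 .097 -1.538
python3 - <<'E'
from h import *
s=bot.camera("side");cv2.imwrite("pics/s5.png",tile(s,225,140,70,70,8))
f=[]
for i in range(8): bot.camera("side"); f.append(bot.get_obs()["force"])
print(np.mean(f,0),np.std(f,0))
E
```

```text
tool_pos: [0.5627, 0.0484, 0.0965]
force: [-2.3, 0.3, -5.7]
tool_pos: [0.5647, 0.0485, 0.0965]
force: [-3.4, -0.5, -5.8]
t 13.3 tcp [0.5647 0.0485 0.0965] phi -1.5381 F [-3.4 -0.5 -5.8] op 58.9 gf 66.9
q [-1.01  0.45  1.07  1.87 -0.45  1.09 -1.31]
d [-1.8 56.  -0.5] w [-0. -0. -0.]
[-2.84494101 -0.56082841 -5.5223154 ] [0.30437403 0.37393521 0.39085479]
```

View pics/s5.png

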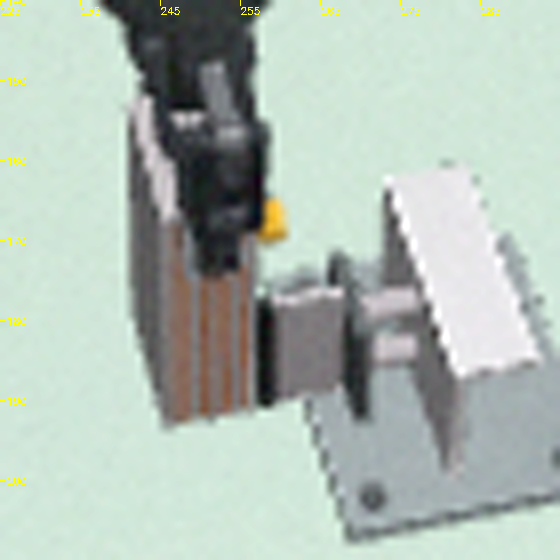

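The blade has been pushed back about 2 px (roughly 5 mm) at the near edge of the face, which matches the 2.8 N reading. Now the draw.

```bash
python3 -m creep '[{"dx":0,"dy":4.5,"dz":0,"wx":0,"wy":0,"wz":0},{"dx":0,"dy":4.5,"dz":0,"wx":0,"wy":0,"wz":0},{"dx":0,"dy":4.5,"dz":0,"wx":0,"wy":0,"wz":0},{"dx":0,"dy":4.5,"dz":0,"wx":0,"wy":0,"wz":0},{"dx":0,"dy":4.5,"dz":0,"wx":0,"wy":0,"wz":0},{"dx":0,"dy":4.5,"dz":0,"wx":0,"wy":0,"wz":0}]'; python3 -m creep '[{"dx":0,"dy":4.5,"dz":0,"wx":0,"wy":0,"wz":0},{"dx":0,"dy":4.5,"dz":0,"wx":0,"wy":0,"wz":0},{"dx":0,"dy":4.5,"dz":0,"wx":0,"wy":0,"wz":0},{"dx":0,"dy":4.5,"dz":0,"wx":0,"wy":0,"wz":0},{"dx":0,"dy":4.5,"dz":0,"wx":0,"wy":0,"wz":0},{"dx":0,"dy":4.5,"dz":0,"wx":0,"wy":0,"wz":0},{"dx":0,"dy":0,"dz":0,"wx":0,"wy":0,"wz":0}]'; python3 go.py .5647 -.0095 .097 -1.538
```

```text
clock: 14.35
tool_pos: [0.5657, 0.0211, 0.0966]
eef_rot: [-3.141, -0.051, -0.001]
force: [-2.3, 2.8, -5.8]
opening: 0.0595
grip_force: 66.8
clock: 15.05
tool_pos: [0.5665, -0.0067, 0.0967]
eef_rot: [3.141, 0.05, 0.001]
force: [-4.1, -1.2, -5.2]
opening: 0.0591
grip_force: 66.7
t 15.05 tcp [ 0.5665 -0.0067  0.0967] phi -1.5391 F [-4.1 -1.2 -5.2] op 59.1 gf 66.7
q [-0.92  0.45  1.07  1.87 -0.45  1.09 -1.22]
d [-1.9  2.7 -0.3] w [ 0.001 -0.    -0.001]
```

```bash
python3 -m creep '[{"dx":0,"dy":2,"dz":0,"wx":0,"wy":0,"wz":0},{"dx":0,"dy":0,"dz":0,"wx":0,"wy":0,"wz":0}]'|sed -n '2p;4p'; python3 -m creep '[{"dx":0,"dy":1,"dz":0,"wx":0,"wy":0,"wz":0},{"dx":0,"dy":0,"dz":0,"wx":0,"wy":0,"wz":0}]'|sed -n '2p;4p'; python3 - <<'E'
from h import *
s=bot.camera("side");t=bot.camera("top");cv2.imwrite("pics/s6.png",np.hstack([tile(s,225,140,55,70,8),tile(t,230,150,40,70,8)]))
E
```

```text
tool_pos: [0.5667, -0.0078, 0.0966]
force: [-3.8, -0.3, -6.2]
tool_pos: [0.5667, -0.0084, 0.0966]
force: [-3.1, 0.6, -6.4]
```

View pics/s6.png

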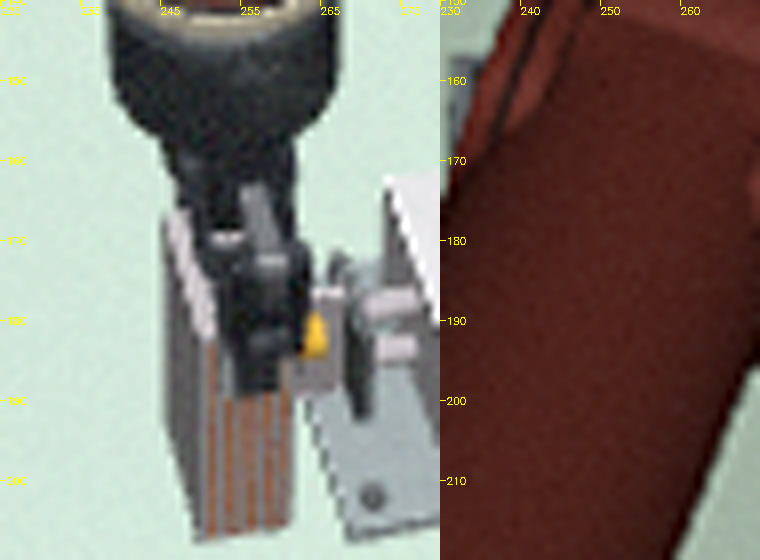

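Blade is still pressed at the far edge. Now back off and turn the pack by pi.

```bash
python3 -m creep '[{"dx":-8,"dy":0,"dz":0,"wx":0,"wy":0,"wz":0},{"dx":-20,"dy":0,"dz":0,"wx":0,"wy":0,"wz":0},{"dx":-30,"dy":-20,"dz":0,"wx":0,"wy":0,"wz":0},{"dx":-20,"dy":-36,"dz":0,"wx":0,"wy":0,"wz":0},{"dx":0,"dy":0,"dz":0,"wx":0,"wy":0,"wz":-0.1},{"dx":0,"dy":0,"dz":0,"wx":0,"wy":0,"wz":-0.14},{"dx":0,"dy":0,"dz":0,"wx":0,"wy":0,"wz":-0.14},{"dx":0,"dy":0,"dz":0,"wx":0,"wy":0,"wz":-0.14},{"dx":0,"dy":0,"dz":0,"wx":0,"wy":0,"wz":-0.14},{"dx":0,"dy":0,"dz":0,"wx":0,"wy":0,"wz":-0.14},{"dx":0,"dy":0,"dz":0,"wx":0,"wy":0,"wz":-0.14},{"dx":0,"dy":0,"dz":0,"wx":0,"wy":0,"wz":-0.14}]'; python3 go.py .49 .0485 .097 1.604; python3 -m creep '[{"dx":0,"dy":0,"dz":0,"wx":0,"wy":0,"wz":-0.14},{"dx":0,"dy":0,"dz":0,"wx":0,"wy":0,"wz":-0.14},{"dx":0,"dy":0,"dz":0,"wx":0,"wy":0,"wz":-0.14},{"dx":0,"dy":0,"dz":0,"wx":0,"wy":0,"wz":-0.14},{"dx":0,"dy":0,"dz":0,"wx":0,"wy":0,"wz":-0.14},{"dx":0,"dy":0,"dz":0,"wx":0,"wy":0,"wz":-0.14},{"dx":0,"dy":0,"dz":0,"wx":0,"wy":0,"wz":-0.14},{"dx":0,"dy":0,"dz":0,"wx":0,"wy":0,"wz":-0.14},{"dx":0,"dy":0,"dz":0,"wx":0,"wy":0,"wz":-0.14},{"dx":0,"dy":0,"dz":0,"wx":0,"wy":0,"wz":-0.14}]';python3 go.py .49 .0485 .097 1.604
```

```text
clock: 16.75
tool_pos: [0.4875, 0.0446, 0.097]
eef_rot: [2.663, 1.665, 0.004]
force: [0.1, 0.3, -6.0]
opening: 0.0591
grip_force: 68.0
t 16.75 tcp [0.4875 0.0446 0.097 ] phi -0.4532 F [ 0.1  0.3 -6. ] op 59.1 gf 68.0
q [-1.08  0.18  0.99  2.05 -0.18  1.   -0.46]
d [ 4.6  0.5 -0. ] w [ 3.000e-03  1.000e-03 -2.057e+00]
clock: 17.75
tool_pos: [0.4875, 0.0445, 0.097]
eef_rot: [0.964, 2.988, 0.002]
force: [0.0, 0.0, -5.1]
opening: 0.0591
grip_force: 68.0
t 17.75 tcp [0.4875 0.0445 0.097 ] phi 0.9467 F [ 0.   0.  -5.1] op 59.1 gf 68.0
q [-0.9   0.15  0.78  2.04 -0.12  1.    0.89]
d [ 0.3  4.7 -0. ] w [ 0.001  0.002 -0.657]
```

```bash
python3 -m creep '[{"dx":0,"dy":0,"dz":0,"wx":0,"wy":0,"wz":-0.131},{"dx":0,"dy":0,"dz":0,"wx":0,"wy":0,"wz":-0.131},{"dx":0,"dy":0,"dz":0,"wx":0,"wy":0,"wz":-0.131},{"dx":0,"dy":0,"dz":0,"wx":0,"wy":0,"wz":-0.131},{"dx":0,"dy":0,"dz":0,"wx":0.001,"wy":0.002,"wz":-0.131},{"dx":-20,"dy":1.4,"dz":0,"wx":0,"wy":0,"wz":0},{"dx":-20,"dy":0,"dz":0,"wx":0,"wy":0,"wz":0},{"dx":-13,"dy":0,"dz":0,"wx":0,"wy":0,"wz":0},{"dx":0,"dy":0,"dz":0,"wx":0,"wy":0,"wz":0},{"dx":0,"dy":0,"dz":0,"wx":0,"wy":0,"wz":0}]'; python3 go.py .5598 .0484 .097 1.604
python3 - <<'E'
from h import *
s=bot.camera("side")
f=[]
for i in range(8): bot.camera("side"); f.append(bot.get_obs()["force"])
print(np.mean(f,0),np.std(f,0))
cv2.imwrite("pics/s7.png",tile(s,225,140,70,70,8))
E
```

```text
clock: 18.75
tool_pos: [0.5397, 0.0471, 0.0965]
eef_rot: [0.04, -3.14, 0.002]
force: [0.6, 0.7, -6.2]
opening: 0.0591
grip_force: 67.9
t 18.75 tcp [0.5397 0.0471 0.0965] phi 1.5961 F [ 0.6  0.7 -6.2] op 59.1 gf 67.9
q [-0.78  0.27  0.7   1.92 -0.2   1.03  1.61]
d [-20.1   0.7  -0.5] w [-0.001 -0.001 -0.008]
[ 3.32468664e-03  1.27915991e-01 -5.61979001e+00] [0.37136867 0.65671867 0.33623134]
```

View pics/s7.png

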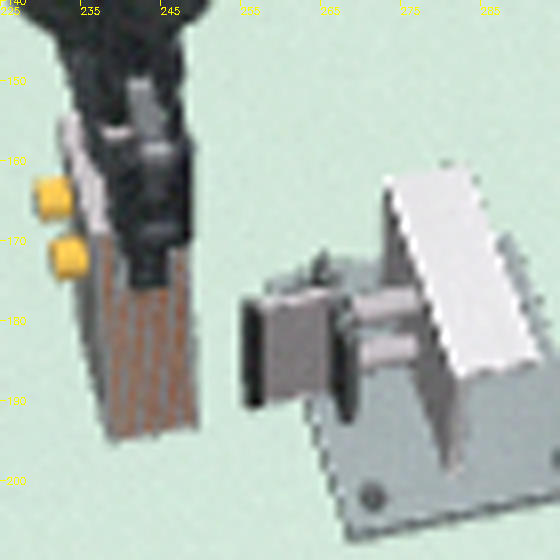

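The gap to the plain face is about 6 px, and the pack edges seem to lean slightly, so I'll quantify the tilt.

```bash
python3 - <<'E'
from h import *
q=lambda pts:[(225+(x+.5)/8-.5,140+(y+.5)/8-.5) for x,y in pts]
for top,bot_,y in(((128,235),(125,434),.0176),((95,235),(110,440),.0171)):
    b=ray("side",q([bot_]),.0095)[0]; t=ray("side",q([top]),.1295)[0]
    print("bottom",b,"top",t,"lean dx over 120mm",t[0]-b[0],"dy",t[1]-b[1])
E
```

```text
bottom [0.53135328 0.02006202 0.0095    ] top [0.5353981  0.01300685 0.1295    ] lean dx over 120mm 0.0040448188684817366 dy -0.007055176208554892
bottom [0.52526985 0.0184265  0.0095    ] top [0.52406739 0.01549989 0.1295    ] lean dx over 120mm -0.0012024650347228771 dy -0.002926603506804626
```

```bash
python3 -m creep '[{"dx":0,"dy":0,"dz":0,"wx":0,"wy":0.016,"wz":-0.008},{"dx":-5,"dy":0.4,"dz":0,"wx":0,"wy":0,"wz":0},{"dx":-6,"dy":0,"dz":0,"wx":0,"wy":0,"wz":0},{"dx":-4,"dy":0,"dz":0,"wx":0,"wy":0,"wz":0},{"dx":0,"dy":0,"dz":0,"wx":0,"wy":0,"wz":0},{"dx":0,"dy":0,"dz":0,"wx":0,"wy":0,"wz":0}]'|sed -n '2p;4p';for i in 1 2 3 4; do python3 -m creep '[{"dx":-1.5,"dy":0,"dz":0,"wx":0,"wy":0,"wz":0},{"dx":0,"dy":0,"dz":0,"wx":0,"wy":0,"wz":0},{"dx":0,"dy":0,"dz":0,"wx":0,"wy":0,"wz":0}]'|sed -n '2p;4p'; done; python3 go.py .5598 .0484 .097 1.604
```

```text
tool_pos: [0.5549, 0.0484, 0.0961]
force: [-0.6, 0.7, -5.7]
tool_pos: [0.5563, 0.0487, 0.0962]
force: [-1.0, 0.2, -5.6]
tool_pos: [0.5579, 0.0488, 0.0962]
force: [0.4, -0.4, -5.4]
tool_pos: [0.5592, 0.0488, 0.0961]
force: [-1.1, -0.7, -3.6]
tool_pos: [0.5608, 0.0488, 0.0961]
force: [-2.0, -0.7, -4.5]
t 21.0 tcp [0.5608 0.0488 0.0961] phi 1.6049 F [-2.  -0.7 -4.5] op 59.4 gf 67.9
q [-0.74  0.33  0.69  1.85 -0.24  1.06  1.65]
d [ 1.  -0.4 -0.9] w [-0.001 -0.018  0.001]
```

```bash
python3 -m creep '[{"dx":-1.5,"dy":0,"dz":0,"wx":0,"wy":0,"wz":0},{"dx":-1.5,"dy":0,"dz":0,"wx":0,"wy":0,"wz":0},{"dx":0,"dy":0,"dz":0,"wx":0,"wy":0,"wz":0},{"dx":0,"dy":0,"dz":0,"wx":0,"wy":0,"wz":0}]'|sed -n '2p;4p'; cat > chk.py <<'E'
from h import *
f=[];s=[]
for i in range(5): s.append(bot.camera("side").astype(float)); f.append(bot.get_obs()["force"])
print("F",np.mean(f,0).round(2))
n=tile(np.mean(s,0).astype(np.uint8),225,140,70,70,8); r=cv2.imread("pics/s7.png")
T=r[296:400,240:365]
for nm,im in(("s5",cv2.imread("pics/s5.png")),("now",n)):
    m=cv2.matchTemplate(im[280:420,225:400],T,cv2.TM_CCOEFF_NORMED); _,v,_,l=cv2.minMaxLoc(m); print(nm,v,l[0]-15,l[1]-16)
a=(proj("side",[.58,.021,.04])-proj("side",[.575,.021,.04]))*8;print("5mm =",a)
E
python3 chk.py
```

```text
tool_pos: [0.5638, 0.0489, 0.0961]
force: [-3.7, 0.2, -3.3]
F [-3.15 -0.44 -3.85]
s5 0.9285554885864258 13 -2
now 0.915040910243988 12 -2
5mm = [[13.0956681  -2.20558025]]
```

Blade is pushed back about 4.6 mm. Drawing the plain face.

```bash
python3 -m creep '[{"dx":0,"dy":-4.5,"dz":0,"wx":0,"wy":0,"wz":0},{"dx":0,"dy":-4.5,"dz":0,"wx":0,"wy":0,"wz":0},{"dx":0,"dy":-4.5,"dz":0,"wx":0,"wy":0,"wz":0},{"dx":0,"dy":-4.5,"dz":0,"wx":0,"wy":0,"wz":0},{"dx":0,"dy":-4.5,"dz":0,"wx":0,"wy":0,"wz":0},{"dx":0,"dy":-4.5,"dz":0,"wx":0,"wy":0,"wz":0}]'; python3 -m creep '[{"dx":0,"dy":-4.5,"dz":0,"wx":0,"wy":0,"wz":0},{"dx":0,"dy":-4.5,"dz":0,"wx":0,"wy":0,"wz":0},{"dx":0,"dy":-4.5,"dz":0,"wx":0,"wy":0,"wz":0},{"dx":0,"dy":-4.5,"dz":0,"wx":0,"wy":0,"wz":0},{"dx":0,"dy":-4.5,"dz":0,"wx":0,"wy":0,"wz":0},{"dx":0,"dy":-4.5,"dz":0,"wx":0,"wy":0,"wz":0},{"dx":0,"dy":0,"dz":0,"wx":0,"wy":0,"wz":0}]'; python3 go.py .5661 -.0085 .097 1.604
```

```text
clock: 22.25
tool_pos: [0.5647, 0.0215, 0.0961]
eef_rot: [0.053, -3.123, 0.001]
force: [-3.3, 1.7, -6.0]
opening: 0.0592
grip_force: 67.8
clock: 22.95
tool_pos: [0.5657, -0.0063, 0.0962]
eef_rot: [0.052, -3.124, 0.003]
force: [-3.9, -2.1, -4.5]
opening: 0.0592
grip_force: 67.8
t 22.95 tcp [ 0.5657 -0.0063  0.0962] phi 1.6039 F [-3.9 -2.1 -4.5] op 59.2 gf 67.8
q [-0.66  0.34  0.71  1.84 -0.25  1.06  1.75]
d [-0.3 -2.3 -0.8] w [-0.001 -0.018 -0.   ]
```

```bash
python3 -m creep '[{"dx":0,"dy":-2.3,"dz":0,"wx":0,"wy":0,"wz":0},{"dx":0,"dy":0,"dz":0,"wx":0,"wy":0,"wz":0}]'|sed -n '2p;4p'; python3 chk.py;  python3 -m creep '[{"dx":8,"dy":0,"dz":0,"wx":0,"wy":0,"wz":0},{"dx":20,"dy":0,"dz":0,"wx":0,"wy":0,"wz":0},{"dx":30,"dy":0,"dz":0,"wx":0,"wy":0,"wz":0},{"dx":22,"dy":0,"dz":0,"wx":0,"wy":0,"wz":0},{"dx":0,"dy":0,"dz":-20,"wx":0,"wy":-0.016,"wz":0},{"dx":0,"dy":0,"dz":-25,"wx":0,"wy":0,"wz":0},{"dx":0,"dy":0,"dz":-25,"wx":0,"wy":0,"wz":0},{"dx":0,"dy":0,"dz":-25,"wx":0,"wy":0,"wz":0},{"dx":0,"dy":0,"dz":-5,"wx":0,"wy":0,"wz":0},{"dx":0,"dy":0,"dz":0,"wx":0,"wy":0,"wz":0}]'; python3 go.py .4564 .2986 .195 .18
```

```text
tool_pos: [0.5658, -0.0078, 0.0961]
force: [-2.4, -0.2, -6.1]
F [-3.36 -1.49 -5.56]
s5 0.9285554885864258 13 -2
now 0.49875718355178833 15 -3
5mm = [[13.0956681  -2.20558025]]
clock: 24.4
tool_pos: [0.4869, -0.0097, 0.198]
eef_rot: [-0.054, 3.14, 0.001]
force: [-0.4, 1.3, -5.0]
opening: 0.0591
grip_force: 68.2
t 24.4 tcp [ 0.4869 -0.0097  0.198 ] phi 1.6052 F [-0.4  1.3 -5. ] op 59.1 gf 68.2
q [-0.8  -0.01  0.74  1.93  0.    1.22  1.54]
d [ 19.9 309.1   3.2] w [1.000e-03 0.000e+00 1.425e+00]
```

```bash
python3 -m creep '[{"dx":2,"dy":19,"dz":0,"wx":0,"wy":0,"wz":0},{"dx":3,"dy":40,"dz":0,"wx":0,"wy":0,"wz":0},{"dx":3,"dy":40,"dz":0,"wx":0,"wy":0,"wz":0},{"dx":3,"dy":40,"dz":0,"wx":0,"wy":0,"wz":0},{"dx":3,"dy":40,"dz":0,"wx":0,"wy":0,"wz":0},{"dx":2,"dy":40,"dz":0,"wx":0,"wy":0,"wz":0},{"dx":2,"dy":40,"dz":0,"wx":0,"wy":0,"wz":0},{"dx":2,"dy":30,"dz":0,"wx":0,"wy":0,"wz":0},{"dx":0,"dy":20,"dz":0,"wx":0,"wy":0,"wz":0},{"dx":0,"dy":0,"dz":0,"wx":0,"wy":0,"wz":0}]' >/dev/null;  python3 -m creep '[{"dx":0,"dy":0,"dz":0,"wx":0,"wy":0,"wz":0.1425},{"dx":0,"dy":0,"dz":0,"wx":0,"wy":0,"wz":0.1425},{"dx":0,"dy":0,"dz":0,"wx":0,"wy":0,"wz":0.1425},{"dx":0,"dy":0,"dz":0,"wx":0,"wy":0,"wz":0.1425},{"dx":0,"dy":0,"dz":0,"wx":0,"wy":0,"wz":0.1425},{"dx":0,"dy":0,"dz":0,"wx":0,"wy":0,"wz":0.1425},{"dx":0,"dy":0,"dz":0,"wx":0,"wy":0,"wz":0.1425},{"dx":0,"dy":0,"dz":0,"wx":0,"wy":0,"wz":0.1425},{"dx":0,"dy":0,"dz":0,"wx":0,"wy":0,"wz":0.1425},{"dx":0,"dy":0,"dz":0,"wx":0,"wy":0,"wz":0.1425},{"dx":0,"dy":0,"dz":0,"wx":0,"wy":0,"wz":0}]'; python3 go.py .4564 .2986 .100 .18
```

```text
clock: 26.5
tool_pos: [0.4561, 0.2966, 0.1966]
eef_rot: [-2.018, -2.408, 0.004]
force: [-0.4, -0.3, -6.1]
opening: 0.0594
grip_force: 67.9
t 26.5 tcp [0.4561 0.2966 0.1966] phi 0.1758 F [-0.4 -0.3 -6.1] op 59.4 gf 67.9
q [-1.2   0.15  0.6   1.8  -0.09  1.23 -0.4 ]
d [ 2.   0.9 96.6] w [-0.002  0.001 -0.004]
```

```bash
python3 -m creep '[{"dx":2,"dy":1,"dz":20,"wx":-0.002,"wy":0.001,"wz":-0.004},{"dx":0,"dy":0,"dz":25,"wx":0,"wy":0,"wz":0},{"dx":0,"dy":0,"dz":20,"wx":0,"wy":0,"wz":0},{"dx":0,"dy":0,"dz":15,"wx":0,"wy":0,"wz":0},{"dx":0,"dy":0,"dz":10,"wx":0,"wy":0,"wz":0},{"dx":0,"dy":0,"dz":6,"wx":0,"wy":0,"wz":0},{"dx":0,"dy":0,"dz":0,"wx":0,"wy":0,"wz":0},{"dx":0,"dy":0,"dz":0,"wx":0,"wy":0,"wz":0}]'|sed -n '2p;4p'; for i in 1 2 3; do python3 -m creep '[{"dx":0,"dy":0,"dz":1.5,"wx":0,"wy":0,"wz":0},{"dx":0,"dy":0,"dz":0,"wx":0,"wy":0,"wz":0}]'|sed -n '2p;4p'; done
```

```text
tool_pos: [0.4568, 0.3006, 0.102]
force: [-0.5, 0.4, -5.4]
tool_pos: [0.4566, 0.3006, 0.1003]
force: [0.4, -0.3, -5.1]
tool_pos: [0.4563, 0.3004, 0.0983]
force: [0.3, 0.2, -5.1]
tool_pos: [0.4563, 0.3003, 0.0967]
force: [0.1, -0.3, -6.0]
```

```bash
for i in 1 2 3; do python3 -m creep '[{"dx":0,"dy":0,"dz":1,"wx":0,"wy":0,"wz":0},{"dx":0,"dy":0,"dz":0,"wx":0,"wy":0,"wz":0}]'|sed -n '2p;4p'; done
```

```text
tool_pos: [0.4563, 0.3003, 0.0957]
force: [-0.4, 0.6, -5.7]
tool_pos: [0.4563, 0.3003, 0.0947]
force: [-0.1, 0.5, -4.7]
tool_pos: [0.4564, 0.3004, 0.0945]
force: [-3.6, -1.7, 4.2]
```

Pad contact came at TCP z = 0.0945, as predicted. Settle it and release.

```bash
python3 -m creep '[{"dx":0,"dy":0,"dz":0.7,"wx":0,"wy":0,"wz":0},{"dx":0,"dy":0,"dz":0,"wx":0,"wy":0,"wz":0}]'|sed -n '2p;4p'; python3 -m creep '[{"dx":0,"dy":0,"dz":0,"wx":0,"wy":0,"wz":0},{"dx":0,"dy":0,"dz":0,"wx":0,"wy":0,"wz":0},{"dx":0,"dy":0,"dz":0,"wx":0,"wy":0,"wz":0},{"dx":0,"dy":0,"dz":0,"wx":0,"wy":0,"wz":0},{"dx":0,"dy":0,"dz":0,"wx":0,"wy":0,"wz":0},{"dx":0,"dy":0,"dz":0,"wx":0,"wy":0,"wz":0},{"dx":0,"dy":0,"dz":0,"wx":0,"wy":0,"wz":0},{"dx":0,"dy":0,"dz":0,"wx":0,"wy":0,"wz":0}]' 85; 
```

```text
tool_pos: [0.4565, 0.3004, 0.0944]
force: [-6.8, -4.2, 12.6]
clock: 29.5
tool_pos: [0.4564, 0.3003, 0.0931]
eef_rot: [-2.008, -2.416, -0.001]
force: [0.0, -0.3, -0.5]
opening: 0.0852
grip_force: 0.0
```

Released with zero force. Now up and away, then check the pack numerically.

```bash
python3 -m creep '[{"dx":0,"dy":0,"dz":-8,"wx":0,"wy":0,"wz":0},{"dx":0,"dy":0,"dz":-15,"wx":0,"wy":0,"wz":0},{"dx":0,"dy":0,"dz":-25,"wx":0,"wy":0,"wz":0},{"dx":0,"dy":0,"dz":-35,"wx":0,"wy":0,"wz":0},{"dx":0,"dy":0,"dz":-35,"wx":0,"wy":0,"wz":0},{"dx":0,"dy":0,"dz":-20,"wx":0,"wy":0,"wz":0},{"dx":-35,"dy":0,"dz":0,"wx":0,"wy":0,"wz":0},{"dx":-45,"dy":0,"dz":0,"wx":0,"wy":0,"wz":0},{"dx":-45,"dy":0,"dz":0,"wx":0,"wy":0,"wz":0},{"dx":-45,"dy":0,"dz":0,"wx":0,"wy":0,"wz":0},{"dx":-45,"dy":0,"dz":0,"wx":0,"wy":0,"wz":0},{"dx":-35,"dy":0,"dz":0,"wx":0,"wy":0,"wz":0}]'
python3 - <<'E'
from h import *
for n in("top","side"):
    s=bot.camera(n); cv2.imwrite(f"pics/{n}9.png",s)
    hsv=cv2.cvtColor(s,cv2.COLOR_BGR2HSV)
    # stubs (yellow) expected
    yaw=.18+np.pi/2;c,w=np.cos(yaw),np.sin(yaw)
    L=np.array([[.030,.015,.1],[.030,-.015,.1],[0,0,.128]]);W=np.c_[.4564+c*L[:,0]-w*L[:,1],.3003+w*L[:,0]+c*L[:,1],L[:,2]]
    p=proj(n,W);print(n,"pred",p.round(1).tolist())
    u,v=p[2].astype(int);m=cv2.inRange(hsv[v-30:v+30,u-30:u+30],(15,130,80),(32,255,255))
    k,_,st,ce=cv2.connectedComponentsWithStats(m);print([(st[i,4],(ce[i]+[u-30,v-30]).round(1).tolist()) for i in range(1,k)])
    # did anything else move? diff vs first picture
    d=cv2.absdiff(s,cv2.imread(f"pics/{n}0.png")).max(2)>40
    k,_,st,ce=cv2.connectedComponentsWithStats(d.astype(np.uint8));print([(st[i,4],ce[i].round().tolist()) for i in range(1,k) if st[i,4]>15])
E
```

```text
clock: 30.7
tool_pos: [0.5025, 0.0513, 0.2326]
eef_rot: [2.011, 2.414, 0.004]
force: [0.4, 1.1, -0.1]
opening: 0.0846
grip_force: 0.0
top pred [[150.2, 226.8], [149.2, 217.4], [157.2, 219.4]]
[(np.int32(8), [150.5, 217.5]), (np.int32(11), [151.4, 227.0])]
[(np.int32(10037), [242.0, 243.0]), (np.int32(18), [250.0, 172.0]), (np.int32(38), [256.0, 175.0]), (np.int32(318), [364.0, 206.0]), (np.int32(98), [154.0, 222.0]), (np.int32(93), [161.0, 222.0]), (np.int32(5074), [43.0, 356.0]), (np.int32(38), [252.0, 350.0]), (np.int32(168), [279.0, 355.0]), (np.int32(23), [268.0, 359.0]), (np.int32(27), [228.0, 362.0]), (np.int32(208), [263.0, 368.0]), (np.int32(278), [214.0, 378.0]), (np.int32(21), [251.0, 381.0]), (np.int32(30), [162.0, 383.0])]
side pred [[193.3, 109.8], [202.0, 107.4], [199.5, 107.5]]
[]
[(np.int32(198), [29.0, 13.0]), (np.int32(6856), [164.0, 23.0]), (np.int32(2282), [25.0, 84.0]), (np.int32(1717), [222.0, 102.0]), (np.int32(81), [71.0, 181.0]), (np.int32(24), [38.0, 167.0]), (np.int32(24), [44.0, 175.0]), (np.int32(27), [31.0, 177.0]), (np.int32(156), [38.0, 187.0]), (np.int32(41), [14.0, 203.0]), (np.int32(131), [9.0, 212.0]), (np.int32(120), [34.0, 207.0]), (np.int32(18), [272.0, 282.0]), (np.int32(555), [267.0, 304.0])]
```

The stubs are seen where an upright, seated pack predicts them, within about 1 px, and the bystanders show no change.

```bash
python3 -c "
from station import bot
print(bot.sign_off())"
```

```text
the job is handed in; nothing more can be done
None
```

I wiped both faces of the tall pack (stub face first, then plain face), stood it upright in the rack's free bay on the pad, let go, and handed the job in at about 31 s of the 69 s allowed. During the work I pressed the pack on the bench at about 34 N while finding its height. In the last pictures the pack's stubs matched an upright, seated pose and the bottle and cup were unmoved, but I have no verdict back from the judge.

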